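# Hang the second shelf bracket and set the cell tray on the pair

## Task

On the battery bench, hook the loose bracket into the bare upright at the same level as the bracket on the other upright: press its tabs into the slots, then push it down until it is fully home. Then lift the cell tray by its handle and set it down across both brackets, centred and square, between the uprights and the lips at the arms' ends. Keep the tray upright, let go of everything, and leave the other things on the bench where they are.

Things in the scene. Friction and masses are not known exactly. Their poses are not given: they have to be found in the camera images.
- bracket: loose aluminium hook-in bracket, 0.2-0.4 kg, standing on its arm's underside. Origin: underside of the arm, mid-width, 80 mm before the flange's back face; x along the arm to the tabs, z up. Arm 26 mm wide, 30 tall, x -70 to 76, to be gripped near the origin; its free end has a lip 12 mm high, 8 thick on top. Flange x 76-80, 50 mm wide, z 0-110.
- bracket_tabs (a point): middle of the loose bracket's hook tabs: on the flange's back face, 60 mm above the arm's underside. Four steel tabs, 16 mm left and right of it, each 5 mm wide, 11 mm long: a neck 10 mm high, underside 25 mm (lower pair) or 85 mm (upper pair) above the arm's underside; at its end, 6 mm off the flange, a 5 mm thick lip hangs 8 mm below the neck.
- bare_upright: fixed upright without bracket, left or right on the rack: steel channel 60 mm wide, 215 tall. Origin: bench level, middle of its slotted face (towards the robot); x horizontally into the 4 mm plate (hollow behind), z up. Slots 12 mm wide, 26 tall, in columns at y -16 and +16, three rows: lower edges at z 50, 110, 170.
- seat (a point): on the bare upright: where the bracket's origin comes when it is home in the two upper rows (level with the other bracket): 80 mm before the face, 85 mm above the bench, bracket x along this x. It goes in about 12 mm higher (tabs then have 4 mm to spare above and below, 3.5 mm each side), then down 12 mm onto the slots' lower edges. 2 mm of play lets it droop a little.
- fitted_upright: the other upright, same shape and frame, already carrying an identical bracket, fixed, in its two upper rows: arm underside at z 85 mm, arm top at 115, reaching 150 mm out from the face.
- rack: fixed rack under both uprights, foot plate behind their faces. Origin: bench level, midway between the uprights (150 mm apart), in the plane of the slotted faces; x horizontally into the slots (arms point to -x), y along the row, z up; its yaw is the uprights' yaw. The tray, when in place, has its origin near x -77, y 0, z 115 mm here.
- tray: grey tray with four blue battery cells, one rigid body, 0.35-0.7 kg, 90 (x) x 230 (y) mm, cells up to z 54. Origin: centre of its underside, z up. Carrying handle over the middle: level bar along x, 76 mm long, 14 wide (y), z 82-98, free for fingers on both sides; the tray balances under it. Either way round is the same.
- beaker: clear glass beaker, 68 mm wide, 85 mm tall; origin under its centre. Bystander.
- meter: yellow multimeter lying on its back, 150 x 75 x 34 mm; origin under its centre, x along it. Bystander.
- tape: brown roll of tape lying flat, 90 mm wide, 19 mm tall; origin under its centre. Bystander.
- screwdriver: screwdriver lying on the bench. Bystander.
- jar: jar, 60 mm wide, 90 mm tall; origin under its centre. Bystander.
Things that resemble listed ones, but are neither listed nor needed, are in the scene too. Leave any red look-alike of the tray alone.

How it is judged:
By the outcome, as a careful person would: the job done as asked, in the order asked, and still so for the second after the job is handed in, with the robot touching nothing.
It also fails if it takes over 64 s, if anything falls off the work surface, if the arm or the gripper's body presses on something with over 40 N, if the wrist force passes 120 N, or if a joint passes its speed limit or range.

## Robot

A 7-joint arm with a two-finger parallel gripper is mounted at the origin on the work surface. World frame = base frame: x ahead of the robot, y to its left, z up, the work surface at z = 0. Lengths are in m, angles in rad, forces in N, time in s.
With the tool pointing down it reaches from about 0.4 to 0.9 m from the base axis. Payload 5.6 kg.
Tool frame: the origin (TCP) lies midway between the tips of the shut fingers; the grasp point (between the pads) lies 19 mm behind it; z points along the fingers, y is the line along which they close (so a half turn about z gives the same grasp; the last joint's range is limited). The gripper opens to 92 mm and grips with 3 to 60 N. Pads are 20 mm wide; open, the fingers measure 128 mm over their backs; the gripper's body (75 mm by 189 mm) begins 69 mm behind the grasp point.
Start: joints at [1.145, 0.468, -0.012, 1.603, 0.006, 1.071, -0.056], TCP at [0.243, -0.603, 0.215] pointing down, gripper open.
Joint ranges: [-2.53, 2.53], [-0.31, 2.02], [-1.57, 1.55], [0.28, 2.44], [-1.29, 4.43], [0.15, 1.84], [-2.92, 2.92]. Speed limits (rad/s): [2.57, 2.57, 3.14, 3.14, 3.14, 3.14, 3.14].

## Interface

Orientations are given as a rotation vector (axis times angle).
In Python, from station import get_obs, vision, hand_in, models gives the robot as it stands. The module is installed in compiled form; this text tells all that it offers.
- The arm moves only by the tool drive_tool, never from a script. Its argument "targets" is a list that holds one entry, the list of rows, each a list of 7 numbers: the shift along the world's x, y, z as a fraction of full scale, then the turn, a rotation vector about the world's x, y, z as a fraction of full scale, then the opening, from 0 (shut) to 1 (fully open). In form: [[[tx, ty, tz, wx, wy, wz, gripper], ...]]. A call has 1 to 10 rows; each row shifts and turns the commanded pose from where the row before left it; what a row does not reach is not made up. Full scale, the value 1, is 12 cm for a shift and pi/2 rad for a turn. A row lasts 1/12 s, in which the tool goes at most 41.7 mm and 7.16 degrees, less where a joint would pass 70% of its speed; a pose out of reach is approached as far as the arm can. A call with a number of a shift or a turn outside -1 to 1 is refused whole. A call with a gripper value outside its range is refused whole. The fingers move at their own pace and stop on an object; the grip force is fixed at half the most. Time passes only in rows, so rows that do not move let the fingers close. It gives the time, the measured TCP pose, the force, the opening and the grip force at its end, in the units of the state.
- get_obs(): the state, without advancing time (a new reading comes with each control period).
- vision.grab_frame(name): name is "side" or "top"; returns the picture (384x512x3 uint8, blue, green, red); there is no depth.
- vision.calibration(name): a dict with "mtx" (3x3 intrinsics, pixels), "distortion" ([k1, k2, p1, p2, k3] as OpenCV has them; the pictures are not rectified), "cam_to_world" (4x4, takes a point from camera to world coordinates). Camera axes: x right, y up, looking along -z (the intrinsics and any distortion apply to the point x, -y, -z); pixel columns grow to the right and rows downward; lengths in m; the calibration is good to about 2 mm. A picture is of the moment at which its call begins. calibration takes no time and is no camera call.
- hand_in(): hands the job in; it is judged then, once.
Trained networks look in the newest picture that a camera, given by its name, has taken for a name from the list of things; names that differ only in an ending like _2 or _b are one class to them, and where a whole thing is asked for, a point or a joint stands for the part that bears it (a point fixed in the world has none). Each returns a list of dicts, best first, with "conf" (0 to 1); they miss things now and then, are a little off and sometimes report something else, mostly with a low value. They report only what shows in the picture. A call takes as long as a camera call. They do not tell look-alikes from the thing itself.
- models.recognise(query, camera): "bbox" ([left, top, right, bottom] in pixels, round what is visible of it).
The state is a dict: "clock": time; "joint_pos": joint angles; "joint_vel": joint speeds; "effort": joint torques, N m; "tcp_pos": TCP position; "tool_rot": TCP orientation; "contact_force": force on the tool from outside, world axes, zero at the start; "ft_torque": the same for the moment, N m; "width": finger opening in m; "gripper_force": force on a finger pad.
Only numpy, scipy, OpenCV 4.12 (cv2) and the standard library are available. Lean on these libraries where they do the work, as an engineer would, in place of code of your own. Each camera call takes 0.05 s, during which the arm holds its last target. There are 200 camera calls.

## Working session

There is one attempt and no reset: what is moved stays moved. The work goes in short steps, Python scripts to look and compute and a tool call to move; the robot and the scene stay as the last step left them, time stands still between calls to the robot, and variables do not carry over. Pictures are saved under pics/ and viewed, at most 10 in all, crops included, and the job is handed in when it is done.

Besides the shell and the picture viewer there is one more tool, called after "Emit:" in YAML: its name, and indented under it one key for each argument. drive_tool: Moves the arm, as the interface text tells. Its arguments: {"type":"object","properties":{"targets":{"type":"array","items":{"type":"array","items":{"type":"array","items":{"type":"number","minimum":-1,"maximum":1}}}}},"required":["targets"]}

```bash
mkdir -p pics; python3 - <<'E'
from station import get_obs, vision, models
import cv2,numpy as np
for c in("side","top"):
    cv2.imwrite(f"pics/{c}0.png",vision.grab_frame(c))
    k=vision.calibration(c);print(c,np.round(k["mtx"],1).tolist(),np.round(k["distortion"],4),np.round(k["cam_to_world"],3).tolist())
    for q in["bracket","bracket_tabs","bare_upright","fitted_upright","rack","tray","beaker","meter","tape","screwdriver","jar"]:
        print(q,[(round(d["conf"],2),np.round(d["bbox"]).astype(int).tolist()) for d in models.recognise(q,c)][:4])
o=get_obs();print(o["clock"],o["tcp_pos"],o["tool_rot"],o["contact_force"],o["width"])
E
```

```text
side [[411.5, 0.0, 254.4], [0.0, 411.5, 184.6], [0.0, 0.0, 1.0]] [-0.0043  0.      0.      0.      0.    ] [[-0.981, 0.149, -0.125, 0.305], [-0.194, -0.76, 0.621, 0.76], [-0.002, 0.633, 0.774, 1.002], [0.0, 0.0, 0.0, 1.0]]
bracket [(0.87, [255, 109, 300, 136])]
bracket_tabs [(0.95, [253, 105, 298, 134])]
bare_upright [(0.75, [127, 156, 165, 221])]
fitted_upright [(0.88, [155, 118, 225, 183])]
rack [(0.69, [115, 153, 174, 231]), (0.24, [206, 171, 237, 198])]
tray [(0.83, [308, 116, 380, 166]), (0.68, [284, 273, 376, 367]), (0.61, [219, 227, 280, 310]), (0.57, [196, 125, 249, 133])]
beaker [(0.76, [151, 273, 181, 311]), (0.28, [126, 157, 163, 220])]
meter [(0.79, [236, 174, 287, 208])]
tape [(0.82, [207, 173, 231, 196]), (0.75, [127, 154, 163, 220])]
screwdriver [(0.61, [197, 124, 250, 131])]
jar [(0.88, [241, 90, 254, 122])]
top [[488.8, 0.0, 256.4], [0.0, 488.8, 191.6], [0.0, 0.0, 1.0]] [0.0713 0.     0.     0.     0.    ] [[0.021, 0.994, -0.109, 0.31], [-1.0, 0.022, 0.005, 0.016], [0.007, 0.109, 0.994, 1.633], [0.0, 0.0, 0.0, 1.0]]
bracket [(0.72, [341, 179, 362, 233])]
bracket_tabs [(0.83, [343, 179, 357, 230]), (0.66, [263, 103, 283, 170])]
bare_upright [(0.74, [213, 93, 238, 123])]
fitted_upright [(0.86, [260, 104, 285, 173])]
rack [(0.71, [204, 86, 297, 129]), (0.5, [341, 181, 356, 231]), (0.5, [260, 104, 284, 170])]
tray [(0.89, [150, 192, 225, 229]), (0.8, [314, 246, 377, 319]), (0.74, [118, 243, 184, 312]), (0.63, [129, 145, 158, 164])]
beaker []
meter [(0.26, [152, 193, 225, 230])]
tape [(0.55, [248, 157, 276, 186]), (0.23, [150, 192, 223, 227])]
screwdriver [(0.55, [336, 124, 348, 178])]
jar [(0.9, [364, 163, 386, 187])]
1.2 [ 0.24274967 -0.6029822   0.21458597] [ 3.08420338e+00  5.97506650e-01 -3.28710310e-05] [ 0.44771594 -0.49947811 -0.83000851] 0.09228066137583114
```

View pics/top0.png

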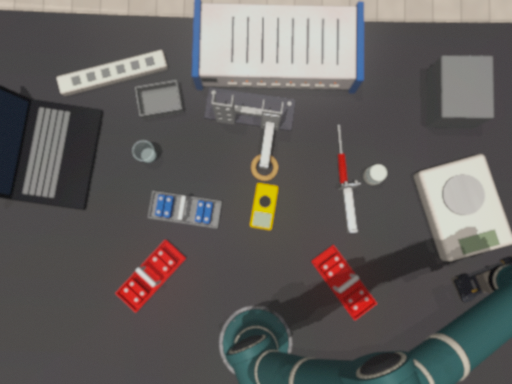

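View pics/side0.png

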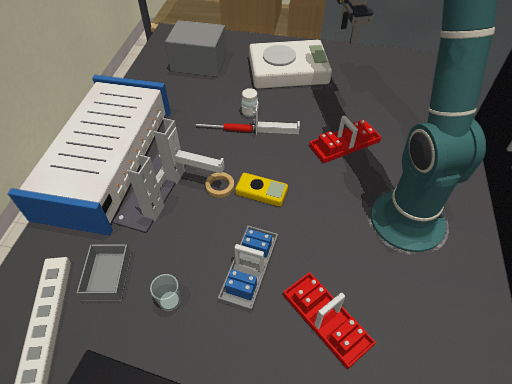

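The top view shows the loose bracket at (350,205), with its flange at (348,183) facing up the picture. The fitted upright is at (272,115) and the bare upright at (225,107). The grey and blue tray is at (187,209).

Look-alikes:
- **Bracket:** the fitted bracket's arm at (268,145).
- **Tray:** red trays at (150,275) and (345,282), and an empty grey box at (158,97).

I choose the white loose bracket at (350,205) and the grey tray with blue cells at (187,209). Next I check both in one close crop.

```bash
cat > h.py <<'E'
import numpy as np,cv2
from station import vision
def ray(c,uv):
    k=vision.calibration(c);M=np.array(k["cam_to_world"])
    p=cv2.undistortPoints(np.array([[uv]],float),np.array(k["mtx"]),np.array(k["distortion"]))[0,0]
    return M[:3,3],M[:3,:3]@np.array([p[0],-p[1],-1])
def onz(c,uv,z):
    o,d=ray(c,uv);return o+d*(z-o[2])/d[2]
def proj(c,P):
    k=vision.calibration(c);M=np.array(k["cam_to_world"]);P=np.atleast_2d(P)
    q=(P-M[:3,3])@M[:3,:3];q=q*[1,-1,-1]
    return cv2.projectPoints(q,np.zeros(3),np.zeros(3),np.array(k["mtx"]),np.array(k["distortion"]))[0][:,0]
def rig(x,y,z,yaw,pts):
    c,s=np.cos(yaw),np.sin(yaw);return np.asarray(pts,float)@np.array([[c,s,0],[-s,c,0],[0,0,1]])+[x,y,z]
def crop(img,x0,y0,x1,y1,w,h): return cv2.resize(img[y0:y1,x0:x1],(w,h),interpolation=cv2.INTER_CUBIC)
E
python3 - <<'E'
from h import *
t=cv2.imread("pics/top0.png");s=cv2.imread("pics/side0.png")
a=np.hstack([crop(t,200,80,300,180,400,400),crop(t,325,165,395,235,400,400)])
b=np.hstack([crop(s,110,110,230,230,400,400)[::1],crop(s,190,85,310,145,400,200).repeat(1,0) if 0 else np.vstack([crop(s,190,85,310,145,400,200),crop(t,140,180,240,230,400,200)])])
cv2.imwrite("pics/c1.png",cv2.resize(np.vstack([a,b]),(600,600)))
cv2.imwrite("pics/c1.png",cv2.resize(np.vstack([a,b]),(800,600)) if 0 else cv2.resize(np.vstack([a,b]),(600,600)))
E
```

```text
(no output)
```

View pics/c1.png

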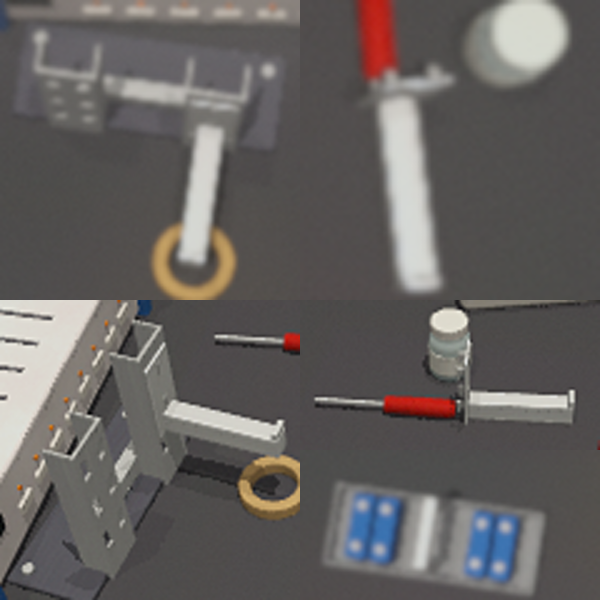

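The crop confirms the choice. The bracket is white with its flange and tabs up (towards +x), its left flange edge right beside the screwdriver's end and the jar to its right. The tray is grey with four blue cells. Next I fit the poses by model edges in both views.

```bash
cat > fit.py <<'E'
from h import *
from scipy.optimize import minimize
from scipy.ndimage import map_coordinates
def seg(a,b,n=25): return np.linspace(a,b,n)
def rect(x,y,z):  # rectangle loop: one of the axes is a scalar
    ax=[np.atleast_1d(v) for v in(x,y,z)];f=[i for i in range(3) if len(ax[i])==1][0];g=[i for i in range(3) if i!=f]
    P=[]
    for i,j in((0,0),(1,0),(1,1),(0,1)):
        p=np.zeros(3);p[f]=ax[f][0];p[g[0]]=ax[g[0]][i];p[g[1]]=ax[g[1]][j];P.append(p)
    return np.vstack([seg(P[k],P[(k+1)%4]) for k in range(4)])
mm=lambda P:np.vstack(P)/1000.
BR={"top":mm([rect((-70,76),(-13,13),30),rect((76,80),(-25,25),110),seg((-62,-13,42),(-62,13,42))]),
    "side":mm([seg((-62,13,30),(76,13,30)),seg((-70,13,0),(76,13,0)),seg((-62,-13,30),(76,-13,30)),seg((-70,13,0),(-70,13,42)),rect((-70,-62),(-13,13),42),seg((76,25,0),(76,25,110)),seg((80,25,0),(80,25,110)),seg((78,-25,110),(78,25,110))])}
def up(y0,rows):
    P=[seg((0,y0-30,0),(0,y0-30,215),50),seg((0,y0+30,0),(0,y0+30,215),50),seg((0,y0-30,215),(0,y0+30,215))]
    return P+[rect(0,(y0+c-6,y0+c+6),(z,z+26)) for c in(-16,16) for z in rows]
RA={"top":mm(up(75,(50,110,170))+[rect((-150,-4),(-88,-62),115),seg((0,-105,215),(0,-45,215)),rect((-150,-142),(-88,-62),127)])}
RA["side"]=mm(up(75,(50,110,170))+[seg((-142,-62,115),(-4,-62,115)),seg((-150,-62,85),(-4,-62,85)),seg((-142,-88,115),(-4,-88,115)),seg((0,-105,215),(0,-45,215)),seg((0,-45,0),(0,-45,215)),rect((-150,-142),(-88,-62),127)])
TR={c:mm([rect((-38,38),(-7,7),98)]*2+[rect((-45,45),(-115,115),0)]) for c in("top","side")}
def grads(imgs,s=1.0):
    G={}
    for c,im in imgs.items():
        f=cv2.GaussianBlur(im.astype(np.float32),(0,0),s);g=np.hypot(cv2.Sobel(f,-1,1,0),cv2.Sobel(f,-1,0,1)).max(2)
        G[c]=np.sqrt(g/100)
    return G
def fit(model,x0,imgs,cams=("top","side"),z=0.,sp=(.02,.02,.1)):
    x0=np.array(x0)
    def sc(p,G,cs=cams): return -sum(map_coordinates(G[c],proj(c,rig(p[0],p[1],z,p[2],model[c])).T[::-1],order=1).mean() for c in cs)
    rng=np.random.default_rng(0);G=grads(imgs,2.)
    C=x0+rng.uniform(-1,1,(400,3))*sp;b=C[np.argmin([sc(p,G) for p in C])]
    def nm(b,G,cs,r):return minimize(sc,b,args=(G,cs),method="Nelder-Mead",options=dict(initial_simplex=b+np.array([[0,0,0],[r,0,0],[0,r,0],[0,0,8*r]]),xatol=1e-5,fatol=1e-6))
    b=nm(b,G,cams,.005).x;G1=grads(imgs,.8);r=nm(b,G1,cams,.003)
    return r.x,r.fun,{c:nm(r.x,G1,(c,),.002).x for c in cams}
def draw(im,c,model,p,z=0.,col=(0,255,0)):
    for u,v in proj(c,rig(p[0],p[1],z,p[2],model[c])):
        cv2.circle(im,(int(round(u*4)),int(round(v*4))),1,col,-1)
E
python3 - <<'E'
from fit import *
I={c:cv2.imread(f"pics/{c}0.png") for c in("top","side")}
br0=onz("top",(350,208),.03);ra0=onz("top",(248,112),.2);tr0=onz("top",(183,208),.098)
print(br0,ra0,tr0)
big={c:cv2.resize(I[c],None,fx=4,fy=4,interpolation=cv2.INTER_CUBIC) for c in I}
for n,m,x0 in(("br",BR,[br0[0],br0[1],.12]),("ra",RA,[ra0[0],ra0[1],-.13]),("tr",TR,[tr0[0],tr0[1],-.1])):
    p,f,each=fit(m,x0,I);print(n,np.round(p,4),round(f,3),{c:np.round(v,4).tolist() for c,v in each.items()})
    for c in big: draw(big[c],c,m,p)
t,s=big["top"],big["side"]
a=np.hstack([t[320:720,800:1200],t[660:960,1320:1600].repeat(1,0) if 0 else cv2.resize(t[660:960,1300:1600],(400,400))])
b=np.hstack([s[440:920,440:920][:400,:400] if 0 else cv2.resize(s[440:920,440:920],(400,400)),np.vstack([cv2.resize(s[340:580,760:1240],(400,200)),cv2.resize(t[720:920,560:960],(400,200))])])
cv2.imwrite("pics/c2.png",cv2.resize(np.vstack([a,b]),(600,600),interpolation=cv2.INTER_AREA))
E
```

```text
[ 0.4381295  -0.29948199  0.03      ] [0.70618876 0.0397642  0.2       ] [0.42128527 0.23827161 0.098     ]
br [ 0.4292 -0.2999  0.1248] -2.659 {'top': [0.4291, -0.299, 0.1158], 'side': [0.4293, -0.301, 0.114]}
ra [ 0.7122  0.0452 -0.1182] -1.854 {'top': [0.7111, 0.0447, -0.1213], 'side': [0.7128, 0.0458, -0.1206]}Traceback (most recent call last):
  File "<stdin>", line 7, in <module>
  File "fit.py", line 30, in fit
    C=x0+rng.uniform(-1,1,(400,3))*sp;b=C[np.argmin([sc(p,G) for p in C])]
                                                     ~~^^^^^
  File "fit.py", line 28, in sc
    def sc(p,G,cs=cams): return -sum(map_coordinates(G[c],proj(c,rig(p[0],p[1],z,p[2],model[c])).T[::-1],order=1).mean() for c in cs)
                                 ~~~^^^^^^^^^^^^^^^^^^^^^^^^^^^^^^^^^^^^^^^^^^^^^^^^^^^^^^^^^^^^^^^^^^^^^^^^^^^^^^^^^^^^^^^^^^^^^^^^^
  File "fit.py", line 28, in <genexpr>
    def sc(p,G,cs=cams): return -sum(map_coordinates(G[c],proj(c,rig(p[0],p[1],z,p[2],model[c])).T[::-1],order=1).mean() for c in cs)
                                                          ~~~~^^^^^^^^^^^^^^^^^^^^^^^^^^^^^^^^^^
  File "h.py", line 10, in proj
    k=vision.calibration(c);M=np.array(k["cam_to_world"]);P=np.atleast_2d(P)
ValueError: time passes only in moves, steps and waits
```

```bash
sed -i 's/^from station import vision/from station import vision as _v\nfrom functools import lru_cache\nclass vision: calibration=staticmethod(lru_cache(None)(_v.calibration))/' h.py
cat > run2.py <<'E'
from fit import *
I={c:cv2.imread(f"pics/{c}0.png") for c in("top","side")}
br0=onz("top",(350,208),.03);ra0=onz("top",(248,112),.2);tr0=onz("top",(183,208),.098)
big={c:cv2.resize(I[c],None,fx=4,fy=4,interpolation=cv2.INTER_CUBIC) for c in I}
for n,m,x0 in(("br",BR,[.4292,-.2999,.118]),("ra",RA,[.7122,.0452,-.12]),("tr",TR,[tr0[0],tr0[1],-.1])):
    p,f,each=fit(m,x0,I,sp=(.008,.008,.05) if n!="tr" else (.02,.02,.1));print(n,np.round(p,4),round(f,3),{c:np.round(v,4).tolist() for c,v in each.items()})
    for c in big: draw(big[c],c,m,p)
t,s=big["top"],big["side"]
a=np.hstack([t[320:720,800:1200],cv2.resize(t[660:960,1300:1600],(400,400))])
b=np.hstack([cv2.resize(s[440:920,440:920],(400,400)),np.vstack([cv2.resize(s[340:580,760:1240],(400,200)),cv2.resize(t[720:920,560:960],(400,200))])])
cv2.imwrite("pics/c2.png",cv2.resize(np.vstack([a,b]),(600,600),interpolation=cv2.INTER_AREA))
E
python3 run2.py
```

```text
br [ 0.4292 -0.2999  0.1248] -2.659 {'top': [0.4291, -0.299, 0.1159], 'side': [0.4293, -0.301, 0.1139]}
ra [ 0.7122  0.0452 -0.1184] -1.854 {'top': [0.7111, 0.0447, -0.1213], 'side': [0.7128, 0.0458, -0.1206]}
tr [ 0.4242  0.2439 -0.1206] -2.854 {'top': [0.4242, 0.2439, -0.1187], 'side': [0.4242, 0.2439, -0.1206]}
```

View pics/c2.png

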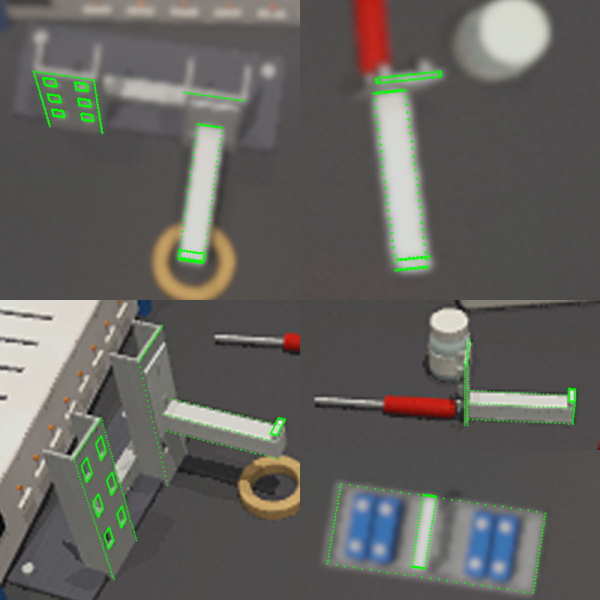

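The wireframes lie on the picture edges and both views agree to about 1 mm:

| Thing | x | y | yaw |
|---|---|---|---|
| Bracket | 0.429 | -0.2997 | 0.118 |
| Rack | 0.712 | 0.0453 | -0.12 |
| Tray | 0.424 | 0.244 | -0.12 |

Moving above the bracket now.

Emit:
drive_tool:
  targets:
    - [[0.16, 0.253, -0.079, 0, 0, -0.017, 1], [0.16, 0.253, -0.079, 0, 0, -0.017, 1], [0.16, 0.253, -0.079, 0, 0, -0.017, 1], [0.16, 0.253, -0.079, 0, 0, -0.017, 1], [0.16, 0.253, -0.079, 0, 0, -0.017, 1], [0.16, 0.253, -0.079, 0, 0, -0.017, 1], [0.16, 0.253, -0.079, 0, 0, -0.017, 1], [0.16, 0.253, -0.079, 0, 0, -0.017, 1], [0.16, 0.253, -0.079, 0, 0, -0.017, 1], [0.16, 0.253, -0.079, 0, 0, -0.017, 1]]

```text
clock: 2.03
tcp_pos: [0.4356, -0.298, 0.1197]
tool_rot: [3.136, 0.179, 0.001]
contact_force: [0.8, -1.0, 0.7]
width: 0.0919
gripper_force: 0.0
```

Emit:
drive_tool:
  targets:
    - [[0, 0, 0, 0, 0, 0, 1], [0, 0, 0, 0, 0, 0, 1]]

```text
clock: 2.2
tcp_pos: [0.4359, -0.297, 0.1194]
tool_rot: [-3.135, -0.19, 0.001]
contact_force: [-0.5, -0.7, -0.8]
width: 0.0918
gripper_force: 0.0
```

Emit:
drive_tool:
  targets:
    - [[-0.01, -0.016, -0.189, 0, 0, 0, 1], [0, 0, -0.189, 0, 0, 0, 1], [0, 0, -0.189, 0, 0, 0, 1], [0, 0, -0.189, 0, 0, 0, 1], [0, 0, -0.189, 0, 0, 0, 1], [0, 0, 0, 0, 0, 0, 1], [0, 0, 0, 0, 0, 0, 0], [0, 0, 0, 0, 0, 0, 0], [0, 0, 0, 0, 0, 0, 0], [0, 0, 0, 0, 0, 0, 0]]

```text
clock: 3.03
tcp_pos: [0.4344, -0.3022, 0.0079]
tool_rot: [3.135, 0.181, 0.003]
contact_force: [0.2, 0.1, -0.8]
width: 0.0675
gripper_force: 0.0
```

Emit:
drive_tool:
  targets:
    - [[0, 0, 0, 0, 0, 0, 0], [0, 0, 0, 0, 0, 0, 0], [0, 0, 0, 0, 0, 0, 0], [0, 0, 0, 0, 0, 0, 0]]

```text
clock: 3.37
tcp_pos: [0.4337, -0.3013, 0.0066]
tool_rot: [3.136, 0.182, 0.0]
contact_force: [0.2, -0.5, -0.5]
width: 0.041
gripper_force: 0.0
```

Emit:
drive_tool:
  targets:
    - [[0, 0, 0, 0, 0, 0, 0], [0, 0, 0, 0, 0, 0, 0], [0, 0, 0, 0, 0, 0, 0], [0, 0, 0, 0, 0, 0, 0], [0, 0, 0, 0, 0, 0, 0]]

```text
clock: 3.78
tcp_pos: [0.4335, -0.3012, 0.0064]
tool_rot: [-3.136, -0.182, 0.0]
contact_force: [-0.1, -0.1, 1.1]
width: 0.0256
gripper_force: 30.0
```

Emit:
drive_tool:
  targets:
    - [[0, 0, 0.1, 0, 0, 0, 0], [0, 0, 0.25, 0, 0, 0, 0], [0, 0, 0.25, 0, 0, 0, 0], [0, 0, 0.25, 0, 0, 0, 0], [0, 0, 0.23, 0, 0, 0, 0], [0, 0, 0, 0, 0, 0, 0]]

```text
clock: 4.28
tcp_pos: [0.4364, -0.3031, 0.1418]
tool_rot: [3.131, 0.181, 0.012]
contact_force: [0.5, -0.9, -2.4]
width: 0.0256
gripper_force: 30.0
```

Emit:
drive_tool:
  targets:
    - [[0, 0.3, 0, 0, 0, -0.013, 0], [0, 0.32, 0, 0, 0, -0.013, 0], [0, 0.32, 0, 0, 0, -0.013, 0], [0, 0.32, 0, 0, 0, -0.013, 0], [0, 0.32, 0, 0, 0, -0.013, 0], [0, 0.32, 0, 0, 0, -0.013, 0], [0.02, 0.32, 0, 0, 0, -0.013, 0], [0.02, 0.32, 0, 0, 0, -0.013, 0], [0.02, 0.32, 0, 0, 0, -0.013, 0], [0.02, 0.32, 0, 0, 0, -0.013, 0]]

```text
clock: 5.12
tcp_pos: [0.4421, 0.0819, 0.1356]
tool_rot: [3.138, -0.141, -0.002]
contact_force: [1.7, -0.1, -3.2]
width: 0.0258
gripper_force: 30.0
```

Emit:
drive_tool:
  targets:
    - [[0.02, 0.32, 0, 0, 0, -0.013, 0], [0.02, 0.32, 0, 0, 0, -0.009, 0], [0, 0, 0, 0, 0, 0, 0], [0, 0, 0, 0, 0, 0, 0], [0, 0, 0, 0, 0, 0, 0]]

```text
clock: 5.53
tcp_pos: [0.4471, 0.1564, 0.1353]
tool_rot: [3.134, -0.192, -0.003]
contact_force: [0.2, 0.3, -2.9]
width: 0.0259
gripper_force: 30.0
```

Emit:
drive_tool:
  targets:
    - [[0.24, -0.034, -0.044, 0, 0, 0, 0], [0.24, -0.034, -0.044, 0, 0, 0, 0], [0.24, -0.034, -0.044, 0, 0, 0, 0], [0.24, -0.034, -0.044, 0, 0, 0, 0], [0.24, -0.034, -0.044, 0, 0, 0, 0], [0.22, -0.034, -0.044, 0, 0, 0, 0], [0, 0, 0, 0, 0, 0, 0], [0, 0, 0, 0, 0, 0, 0], [0, 0, 0, 0, 0, 0, 0]]

```text
clock: 6.28
tcp_pos: [0.617, 0.1311, 0.1036]
tool_rot: [3.135, -0.196, -0.004]
contact_force: [0.4, -0.8, -3.2]
width: 0.0258
gripper_force: 30.0
```

```bash
python3 - <<'E'
from fit import *
from station import vision as V,get_obs
for c in("top","side"): cv2.imwrite(f"pics/{c}1.png",V.grab_frame(c))
o=get_obs();print(o["tcp_pos"],o["tool_rot"],o["contact_force"],o["ft_torque"])
t=cv2.imread("pics/top1.png");s=cv2.imread("pics/side1.png")
cv2.imwrite("pics/c3.png",np.hstack([crop(t,200,85,290,185,400,444),crop(s,105,125,205,236,400,444)]))
E
```

```text
[0.61709295 0.13224237 0.10437649] [ 3.13532161e+00 -1.93149112e-01 -1.68573843e-03] [ 0.22490926  0.39932994 -2.57709166] [0.08189872 0.02629114 0.00122418]
```

View pics/c3.png

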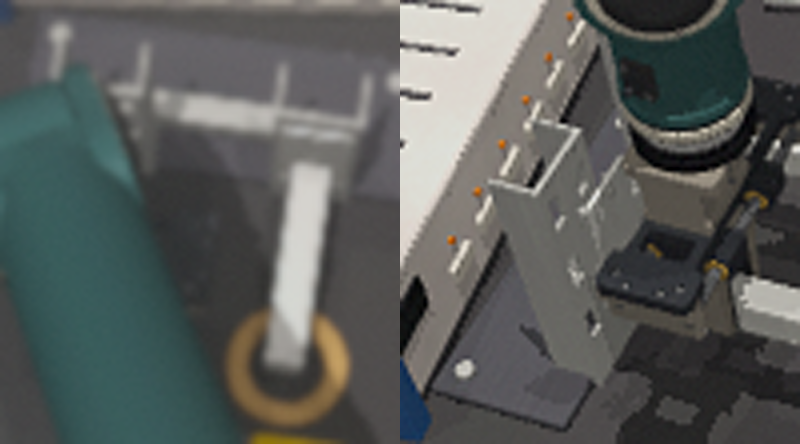

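The top view is blocked by the forearm. The side view shows the flange's top edge near (152,170) just before the bare upright. I overlay the predicted bracket and fit it in the side view.

```bash
cat > held.py <<'E'
from fit import *
from station import get_obs
import sys
n=sys.argv[1];s=cv2.imread(f"pics/side{n}.png")
H=mm([rect((76,80),(-25,25),110)]*1+[seg((76,-25,60),(76,-25,110)),seg((80,25,70),(80,25,110)),seg((76,25,70),(76,25,110)),seg((-62,13,30),(-30,13,30)),seg((-70,13,0),(-30,13,0)),seg((-62,-13,30),(-40,-13,30)),seg((-70,13,0),(-70,13,42)),rect((-70,-62),(-13,13),42)])
tcp=[float(v) for v in sys.argv[2:5]];yaw=-.1225
pitch=lambda P,a:np.stack([P[:,0]*np.cos(a)+P[:,2]*np.sin(a),P[:,1],P[:,2]*np.cos(a)-P[:,0]*np.sin(a)],1)
o0=np.array(tcp)-[.0042*np.cos(yaw),.0042*np.sin(yaw),.0064]
def P(p): return rig(p[0],p[1],o0[2]+p[4],p[3],pitch(H,p[2]))   # pitch + = nose down
G=grads({"side":s},.8)["side"]
def sc(p): return -map_coordinates(G,proj("side",P(p)).T[::-1],order=1).mean()+((p[2])/.05)**2*.03+((p[3]-yaw)/.02)**2*.05+(p[4]/.002)**2*.05
b=min((minimize(sc,np.r_[o0[:2]+d,0,yaw,0],method="Nelder-Mead",options=dict(maxiter=4000,initial_simplex=np.r_[o0[:2]+d,0,yaw,0]+np.vstack([np.zeros(5),np.diag([.003,.003,.03,.02,.002])]))) for d in [(i*.003,j*.003) for i in(-1,0,1) for j in(-1,0,1)]),key=lambda r:r.fun)
print("pred",o0,"fit",np.round(b.x,4),round(b.fun,3),"score pred",round(sc(np.r_[o0[:2],0,yaw,0]),3))
R=np.array([[np.cos(.12),-np.sin(.12)],[np.sin(.12),np.cos(.12)]])
for q in(o0[:2],b.x[:2]): print("in rack xy",np.round(R@(q-[.712,.0453]),4))
B=cv2.resize(s,None,fx=6,fy=6,interpolation=cv2.INTER_CUBIC)
for q,col in((np.r_[o0[:2],0,yaw,0],(0,0,255)),(b.x,(0,255,0))):
    for u,v in proj("side",P(q)): cv2.circle(B,(int((u+.5)*6),int((v+.5)*6)),1,col,-1)
cv2.imwrite(f"pics/held{n}.png",B[135*6:225*6,110*6:240*6])
E
python3 held.py 1 .617 .1318 .104
```

```text
pred [0.61283147 0.13231321 0.0976    ] fit [ 0.6138  0.1341  0.0177 -0.1196 -0.    ] -1.166 score pred -1.143
in rack xy [-0.1089  0.0745]
in rack xy [-0.1081  0.0764]
```

View pics/held1.png

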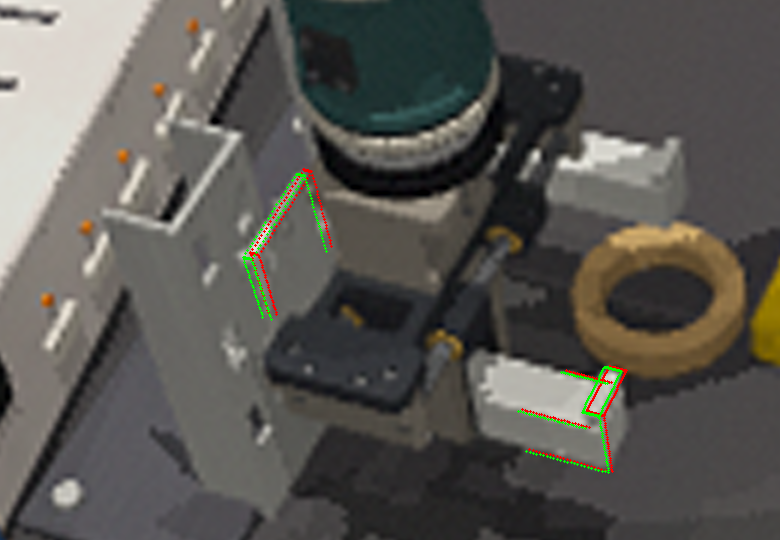

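The red prediction and green fit overlap the flange's top edge and the lip. The offset is about 1 mm sideways with slight nose-down, all within the play. Advancing to the slots.

Emit:
drive_tool:
  targets:
    - [[0.066, -0.01, 0.01, 0, 0, 0, 0], [0.066, -0.01, 0, 0, 0, 0, 0], [0, 0, 0, 0, 0, 0, 0], [0.025, -0.003, 0, 0, 0, 0, 0], [0.025, -0.003, 0, 0, 0, 0, 0], [0, 0, 0, 0, 0, 0, 0]]

```text
clock: 6.88
tcp_pos: [0.6407, 0.1294, 0.1055]
tool_rot: [-3.136, 0.193, -0.001]
contact_force: [1.0, -0.2, -3.0]
width: 0.0258
gripper_force: 30.0
```

Emit:
drive_tool:
  targets:
    - [[0.017, -0.002, 0, 0, 0, 0, 0], [0.017, -0.002, 0, 0, 0, 0, 0], [0, 0, 0, 0, 0, 0, 0], [0, 0, 0, 0, 0, 0, 0]]

```text
clock: 7.22
tcp_pos: [0.6443, 0.129, 0.1055]
tool_rot: [3.136, -0.193, -0.0]
contact_force: [-0.1, -0.5, -3.0]
width: 0.0253
gripper_force: 30.0
```

Emit:
drive_tool:
  targets:
    - [[0.017, -0.002, 0, 0, 0, 0, 0], [0.017, -0.002, 0, 0, 0, 0, 0], [0, 0, 0, 0, 0, 0, 0], [0, 0, 0, 0, 0, 0, 0]]

```text
clock: 7.55
tcp_pos: [0.6462, 0.129, 0.1052]
tool_rot: [3.135, -0.192, -0.007]
contact_force: [-5.4, 1.1, 0.9]
width: 0.0257
gripper_force: 30.0
```

The flange meets the face at an origin of about -79.5 mm, so the tabs are in. Pushing down.

Emit:
drive_tool:
  targets:
    - [[-0.008, 0.001, -0.02, 0, 0, 0, 0], [0, 0, -0.025, 0, 0, 0, 0], [0, 0, -0.025, 0, 0, 0, 0], [0, 0, 0, 0, 0, 0, 0], [0, 0, 0, 0, 0, 0, 0]]

```text
clock: 7.97
tcp_pos: [0.6462, 0.1291, 0.0962]
tool_rot: [3.136, -0.192, -0.004]
contact_force: [-3.3, 1.2, -4.1]
width: 0.0257
gripper_force: 30.0
```

Emit:
drive_tool:
  targets:
    - [[0, 0, -0.017, 0, 0, 0, 0], [0, 0, -0.017, 0, 0, 0, 0], [0, 0, -0.017, 0, 0, 0, 0], [0, 0, 0, 0, 0, 0, 0], [0, 0, 0, 0, 0, 0, 0]]

```text
clock: 8.38
tcp_pos: [0.6462, 0.1292, 0.0911]
tool_rot: [3.136, -0.192, -0.004]
contact_force: [-6.5, 0.3, 0.4]
width: 0.0259
gripper_force: 30.0
```

Emit:
drive_tool:
  targets:
    - [[0, 0, -0.017, 0, 0, 0, 0], [0, 0, -0.017, 0, 0, 0, 0], [0, 0, 0, 0, 0, 0, 0], [0, 0, 0, 0, 0, 0, 0]]

```text
clock: 8.72
tcp_pos: [0.6462, 0.1292, 0.0891]
tool_rot: [3.135, -0.193, -0.004]
contact_force: [-12.3, -0.6, 14.2]
width: 0.0254
gripper_force: 30.0
```

Emit:
drive_tool:
  targets:
    - [[0, 0, -0.017, 0, 0, 0, 0], [0, 0, -0.017, 0, 0, 0, 0], [0, 0, 0, 0, 0, 0, 0], [0, 0, 0, 0, 0, 0, 0]]

```text
clock: 9.05
tcp_pos: [0.6465, 0.1292, 0.0886]
tool_rot: [3.135, -0.193, -0.002]
contact_force: [-20.5, -1.6, 32.6]
width: 0.0257
gripper_force: 30.0
```

Fully home: z stopped while the push rose to 33 N. Relaxing, then opening.

Emit:
drive_tool:
  targets:
    - [[-0.008, 0, 0.035, 0, 0, 0, 0], [0, 0, 0, 0, 0, 0, 0], [0, 0, 0, 0, 0, 0, 1], [0, 0, 0, 0, 0, 0, 1], [0, 0, 0, 0, 0, 0, 1], [0, 0, 0, 0, 0, 0, 1], [0, 0, 0, 0, 0, 0, 1], [0, 0, 0, 0, 0, 0, 1], [0, 0, 0, 0, 0, 0, 1], [0, 0, 0, 0, 0, 0, 1]]

```text
clock: 9.88
tcp_pos: [0.6464, 0.1286, 0.0869]
tool_rot: [3.136, -0.193, -0.0]
contact_force: [-0.6, 0.3, -0.8]
width: 0.0769
gripper_force: 0.0
```

Emit:
drive_tool:
  targets:
    - [[0, 0, 0, 0, 0, 0, 1], [0, 0, 0.2, 0, 0, 0, 1], [0, 0, 0.3, 0, 0, 0, 1], [0, 0, 0.3, 0, 0, 0, 1], [0, 0, 0.3, 0, 0, 0, 1], [-0.3, 0.1, 0.0, 0, 0, 0, 1], [-0.3, 0.15, 0, 0, 0, 0, 1], [-0.3, 0.15, 0, 0, 0, 0, 1], [-0.3, 0.15, 0, 0, 0, 0, 1], [-0.3, 0.15, 0, 0, 0, 0, 1]]

```text
clock: 10.72
tcp_pos: [0.4646, 0.2132, 0.2192]
tool_rot: [-3.136, 0.194, -0.001]
contact_force: [1.1, 1.8, 0.5]
width: 0.0922
gripper_force: 0.0
```

```bash
python3 - <<'E'
from fit import *
from station import vision as V,get_obs
I={}
for c in("top","side"): I[c]=V.grab_frame(c);cv2.imwrite(f"pics/{c}2.png",I[c])
o=get_obs();print(o["clock"],o["tcp_pos"],o["tool_rot"],o["contact_force"])
for z in(.083,.085,.087): 
    p,f,e=fit({"side":BR["side"],"top":BR["top"]},[.6416,.1294,-.12],I,cams=("side",),z=z,sp=(.006,.006,.02));print(z,np.round(p,4),f)
p,f,e=fit(TR,[.4242,.2439,-.12],I,cams=("side",));print(np.round(p,4))
cv2.imwrite("pics/c4.png",np.hstack([crop(I["top"],140,85,300,235,400,375),crop(I["side"],110,125,270,275,400,375)]))
E
```

```text
10.8167 [0.46094079 0.21633037 0.21950007] [-3.13593871e+00  1.79540525e-01  2.59577261e-03] [0.44716494 0.74423019 0.44353788]
0.083 [ 0.6443  0.1299 -0.1448] -1.1704785823822021
0.085 [ 0.6434  0.1313 -0.1448] -1.1743043661117554
0.087 [ 0.6426  0.1327 -0.1443] -1.1774051189422607
[ 0.424   0.2441 -0.1217]
```

View pics/c4.png

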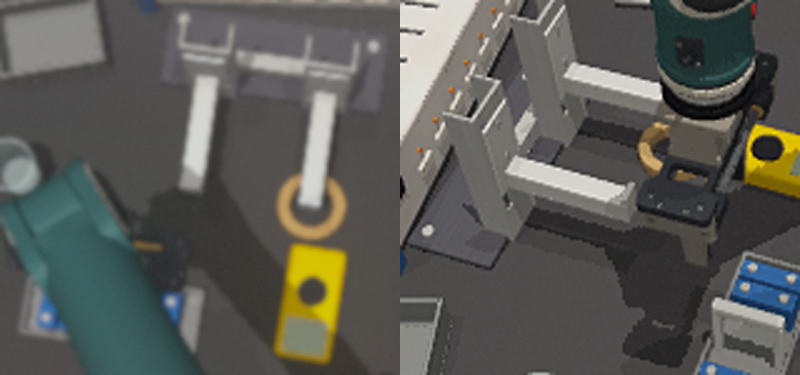

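The new bracket hangs level with the fitted one, and the tray is unmoved at (0.424, 0.244). Going to the tray handle.

Emit:
drive_tool:
  targets:
    - [[-0.15, 0.116, 0, 0, 0, 0, 1], [-0.15, 0.116, 0, 0, 0, 0, 1], [0, 0, -0.2, 0, 0, 0, 1], [0, 0, -0.2, 0, 0, 0, 1], [0, 0, 0, 0, 0, 0, 1], [0, 0, 0, 0, 0, 0, 1], [0, 0, 0, 0, 0, 0, 1]]

```text
clock: 11.4
tcp_pos: [0.4314, 0.2406, 0.1719]
tool_rot: [-3.135, 0.194, -0.001]
contact_force: [0.1, -0.3, 0.2]
width: 0.0921
gripper_force: 0.0
```

Emit:
drive_tool:
  targets:
    - [[-0.06, 0.029, -0.2, 0, 0, 0, 1], [0, 0, -0.22, 0, 0, 0, 1], [0, 0, -0.22, 0, 0, 0, 1], [0, 0, -0.2, 0, 0, 0, 1], [0, 0, 0, 0, 0, 0, 1], [0, 0, 0, 0, 0, 0, 1], [0, 0, 0, 0, 0, 0, 0], [0, 0, 0, 0, 0, 0, 0], [0, 0, 0, 0, 0, 0, 0], [0, 0, 0, 0, 0, 0, 0]]

```text
clock: 12.23
tcp_pos: [0.424, 0.2444, 0.0715]
tool_rot: [-3.134, 0.193, -0.003]
contact_force: [-0.3, -0.1, -0.5]
width: 0.0671
gripper_force: 0.0
```

Emit:
drive_tool:
  targets:
    - [[0, 0, 0, 0, 0, 0, 0], [0, 0, 0, 0, 0, 0, 0], [0, 0, 0, 0, 0, 0, 0], [0, 0, 0, 0, 0, 0, 0], [0, 0, 0, 0, 0, 0, 0], [0, 0, 0, 0, 0, 0, 0], [0, 0, 0, 0, 0, 0, 0], [0, 0, 0, 0, 0, 0, 0], [0, 0, 0, 0, 0, 0, 0], [0, 0, 0, 0, 0, 0, 0]]

```text
clock: 13.07
tcp_pos: [0.4231, 0.2435, 0.0702]
tool_rot: [3.135, -0.194, -0.001]
contact_force: [0.3, -1.1, 1.2]
width: 0.0137
gripper_force: 30.0
```

Emit:
drive_tool:
  targets:
    - [[0, 0, 0.1, 0, 0, 0, 0], [0, 0, 0.2, 0, 0, 0, 0], [0, 0, 0.25, 0, 0, 0, 0], [0, 0, 0.25, 0, 0, 0, 0], [0, 0, 0.25, 0, 0, 0, 0], [0, 0, 0.2, 0, 0, 0, 0], [0, 0, 0.1, 0, 0, 0, 0], [0, 0, 0, 0, 0, 0, 0], [0, 0, 0, 0, 0, 0, 0]]

```text
clock: 13.82
tcp_pos: [0.4227, 0.2437, 0.2315]
tool_rot: [3.135, -0.193, -0.001]
contact_force: [0.2, 0.6, -7.2]
width: 0.0135
gripper_force: 30.0
```

Emit:
drive_tool:
  targets:
    - [[0.09, -0.08, 0, 0, 0, 0, 0], [0.17, -0.152, 0, 0, 0, 0, 0], [0.19, -0.17, 0, 0, 0, 0, 0], [0.19, -0.17, 0, 0, 0, 0, 0], [0.19, -0.17, 0, 0, 0, 0, 0], [0.19, -0.17, 0, 0, 0, 0, 0], [0.19, -0.17, 0, 0, 0, 0, 0], [0.19, -0.17, 0, 0, 0, 0, 0], [0.15, -0.134, 0, 0, 0, 0, 0], [0.09, -0.08, 0, 0, 0, 0, 0]]

```text
clock: 14.65
tcp_pos: [0.6205, 0.0645, 0.2288]
tool_rot: [3.133, -0.198, -0.006]
contact_force: [0.4, 0.4, -5.8]
width: 0.0137
gripper_force: 30.0
```

Emit:
drive_tool:
  targets:
    - [[0.06, -0.06, 0, 0, 0, 0, 0], [0, 0, 0, 0, 0, 0, 0], [0, 0, 0, 0, 0, 0, 0], [0, 0, 0, 0, 0, 0, 0], [0, 0, 0, 0, 0, 0, 0]]

```text
clock: 15.07
tcp_pos: [0.6262, 0.0627, 0.2323]
tool_rot: [-3.135, 0.189, 0.001]
contact_force: [0.1, -0.2, -7.0]
width: 0.0136
gripper_force: 30.0
```

Emit:
drive_tool:
  targets:
    - [[0.07, -0.072, 0, 0, 0, 0, 0], [0, 0, -0.1, 0, 0, 0, 0], [0, 0, -0.1, 0, 0, 0, 0], [0, 0, -0.1, 0, 0, 0, 0], [0, 0, 0, 0, 0, 0, 0], [0, 0, 0, 0, 0, 0, 0], [0, 0, 0, 0, 0, 0, 0]]

```text
clock: 15.65
tcp_pos: [0.6356, 0.0525, 0.196]
tool_rot: [-3.136, 0.193, 0.0]
contact_force: [-0.3, 1.1, -6.0]
width: 0.0137
gripper_force: 30.0
```

```bash
python3 - <<'E'
from fit import *
from station import vision as V,get_obs
I={c:V.grab_frame(c) for c in("top","side")}
o=get_obs();print(o["clock"],o["tcp_pos"],o["tool_rot"],o["contact_force"],o["ft_torque"])
cv2.imwrite("pics/c5.png",np.hstack([crop(I["top"],170,80,310,220,400,400),crop(I["side"],110,110,250,250,400,400)]))
E
```

```text
15.75 [0.63606547 0.0524422  0.19682122] [-3.13539239e+00  1.92897130e-01 -1.71316380e-03] [ 0.69065025  0.5022911  -5.58560445] [ 0.05251478 -0.04113926 -0.03081043]
```

View pics/c5.png

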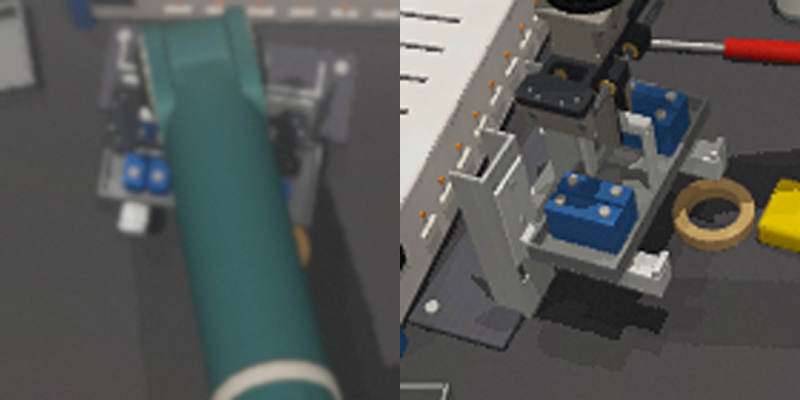

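The tray sits above both arms, between the uprights and the lips, and is level. Lowering slowly.

Emit:
drive_tool:
  targets:
    - [[-0.01, 0.012, -0.02, 0, 0, 0, 0], [0, 0, -0.02, 0, 0, 0, 0], [0, 0, -0.02, 0, 0, 0, 0], [0, 0, -0.015, 0, 0, 0, 0], [0, 0, 0, 0, 0, 0, 0], [0, 0, 0, 0, 0, 0, 0]]

```text
clock: 16.25
tcp_pos: [0.6343, 0.0536, 0.187]
tool_rot: [3.136, -0.193, -0.001]
contact_force: [0.3, -0.0, -6.5]
width: 0.0136
gripper_force: 30.0
```

Emit:
drive_tool:
  targets:
    - [[0, 0, -0.012, 0, 0, 0, 0], [0, 0, -0.008, 0, 0, 0, 0], [0, 0, 0, 0, 0, 0, 0], [0, 0, 0, 0, 0, 0, 0]]

```text
clock: 16.58
tcp_pos: [0.6346, 0.0538, 0.1852]
tool_rot: [-3.136, 0.193, -0.001]
contact_force: [0.1, -0.1, -4.3]
width: 0.0138
gripper_force: 30.0
```

Contact begins at 0.185; a bit further.

Emit:
drive_tool:
  targets:
    - [[0, 0, -0.01, 0, 0, 0, 0], [0, 0, -0.01, 0, 0, 0, 0], [0, 0, 0, 0, 0, 0, 0], [0, 0, 0, 0, 0, 0, 0]]

```text
clock: 16.92
tcp_pos: [0.6349, 0.0543, 0.1848]
tool_rot: [-3.135, 0.193, -0.003]
contact_force: [-3.5, 0.6, 6.6]
width: 0.0138
gripper_force: 30.0
```

Emit:
drive_tool:
  targets:
    - [[0, 0, 0.01, 0, 0, 0, 0], [0, 0, 0, 0, 0, 0, 0], [0, 0, 0, 0, 0, 0, 1], [0, 0, 0, 0, 0, 0, 1], [0, 0, 0, 0, 0, 0, 1], [0, 0, 0, 0, 0, 0, 1], [0, 0, 0, 0, 0, 0, 1], [0, 0, 0, 0, 0, 0, 1], [0, 0, 0, 0, 0, 0, 1], [0, 0, 0, 0, 0, 0, 1]]

```text
clock: 17.75
tcp_pos: [0.6344, 0.0536, 0.1836]
tool_rot: [3.136, -0.193, -0.0]
contact_force: [0.6, 0.2, 0.7]
width: 0.0652
gripper_force: 0.0
```

Emit:
drive_tool:
  targets:
    - [[0, 0, 0.15, 0, 0, 0, 1], [0, 0, 0.25, 0, 0, 0, 1], [0, 0, 0.3, 0, 0, 0, 1], [0, 0, 0.3, 0, 0, 0, 1], [-0.3, -0.1, 0.0, 0, 0, 0, 1], [-0.3, -0.1, 0, 0, 0, 0, 1], [-0.3, -0.15, 0, 0, 0, 0, 1], [-0.15, -0.3, 0, 0, 0, 0, 1], [0, -0.3, 0, 0, 0, 0, 1], [0, -0.3, 0, 0, 0, 0, 1]]

```text
clock: 18.58
tcp_pos: [0.5074, -0.0974, 0.3047]
tool_rot: [3.135, -0.191, 0.003]
contact_force: [2.2, -0.5, 0.6]
width: 0.0915
gripper_force: 0.0
```

Emit:
drive_tool:
  targets:
    - [[0, -0.3, 0, 0, 0, 0, 1], [0, -0.3, 0, 0, 0, 0, 1], [0, -0.3, 0, 0, 0, 0, 1], [0, -0.3, 0, 0, 0, 0, 1], [0, 0, 0, 0, 0, 0, 1], [0, 0, 0, 0, 0, 0, 1]]

```text
clock: 19.08
tcp_pos: [0.5078, -0.2426, 0.3034]
tool_rot: [3.135, -0.2, -0.001]
contact_force: [-0.0, 0.6, -0.8]
width: 0.0918
gripper_force: 0.0
```

```bash
python3 - <<'E'
from fit import *
from station import vision as V,get_obs
I={c:V.grab_frame(c) for c in("top","side")}
o=get_obs();print(o["clock"],o["tcp_pos"],o["contact_force"])
p,f,e=fit(TR,[.6356,.0545,-.12],I,z=.115,sp=(.008,.008,.03));print(np.round(p,4),f,{c:np.round(v,4) for c,v in e.items()})
a=-.12;print("rack",np.array([[np.cos(a),np.sin(a)],[-np.sin(a),np.cos(a)]])@(p[:2]-[.712,.0453]))
cv2.imwrite("pics/c6.png",np.hstack([crop(I["top"],130,80,390,275,400,300),crop(I["side"],110,90,270,210,400,300)]))
E
```

```text
19.1833 [ 0.508598   -0.23923404  0.30354231] [ 0.39224141 -0.14726566  0.21719877]
[ 0.6344  0.056  -0.1236] -2.7888007164001465 {'top': array([ 0.6346,  0.0551, -0.1231]), 'side': array([ 0.6342,  0.0567, -0.1259])}
rack [-0.07832285  0.00135738]
```

View pics/c6.png

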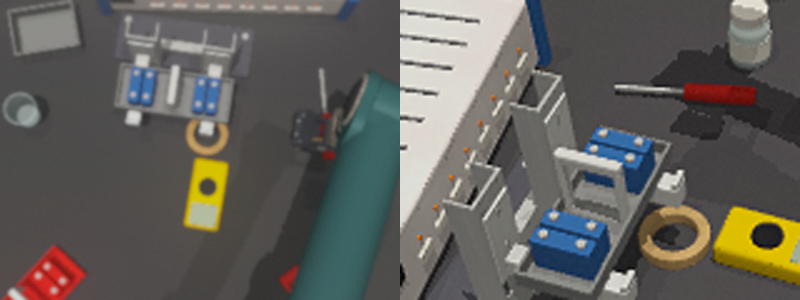

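The tray rests square on both arms, about 1 mm off centre and 0.2° off square. The other things are where they were and the gripper is clear. Handing in.

```bash
python3 -c "
from station import hand_in;print(hand_in())"
```

```text
the job is handed in; nothing more can be done
None
```

The job is handed in: the bracket is hooked fully home in the bare upright's two upper rows, the tray rests about 1 mm off centre and square across both brackets, and the gripper is empty and clear, at about 19 s of the 64 s allowed; the judge's result was not shown.

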